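# Fit the purple setting knob back on the grain mill

### The job

The grain mill's setting knob has been washed: take the purple knob, which matches the purple ring around the mill's bare shaft, lower it onto the shaft without dropping it, pressing and turning it as needed until its slot drops over the shaft and it sits fully home, then let go. Leave the orange and the grey knob where they are.

Things in the scene. Friction and masses are not known exactly. Their poses are not given: they have to be found in the camera images.
- purple_knob: Loose purple knob, ~120 g, upright. Round skirt 66 mm wide, flat top 30 mm up; on it a grip bar 56 long, 16 thick, 27 tall (top 57 mm above the underside). Origin: centre of underside, z up; the bar runs along x: grip it across y. Slot in the underside, parallel to the bar: 42 (x) by 17 (y), 25 deep. It fits the tang either way round, with 3 mm play and 15 deg; misaligned it stays up on the tang.
- mill: White mill fixed to the counter, flat top at 60 mm. Origin: on the counter below the shaft's axis, z up. Shaft: fixed brass tang 36 (x) by 10 (y) mm, round-edged, its top at 82 mm, purple ring 96 wide round its foot. Box 140 wide, from 72 mm behind (-x) to 178 beyond (+x) the axis; clear hopper 100 wide, 45 tall, centred at x +118. Home, the knob rests on the mill's top, bar parallel to tang.
- orange_knob: Same shape and size as the purple knob but orange; it belongs to another machine and must stay where it stands. Origin: centre of its underside.
- grey_knob: Same shape and size as the purple knob but grey; it belongs to another machine and must stay where it stands. Origin: centre of its underside.
Mind the look-alikes: they are no part of the job. Of the things shaped like the purple_knob, the purple one is meant.

How it is judged:
On the way:
1. the purple knob, held in the gripper, has been lowered onto the shaft: its underside is less than 30 mm above the mill's top (8 mm above the tang's top) and its centre within 12 mm of the axis (contact force between the fingers and purple_knob above 1 N and horizontal distance between purple_knob and mill below 0.012 m and z of purple_knob in the frame of mill below 0.09 m), for 0.1 s.
At the end, for the whole second after the job is handed in: The purple knob is at rest, upright (within 7 degrees) and fully home on the mill's shaft: its underside within 5 mm of the mill's top, its centre within 10 mm of the axis, its bar parallel to the tang within 20 degrees; the orange and the grey knob are within 30 mm of where they started (horizontal distance between purple_knob and mill below 0.01 m and z of purple_knob in the frame of mill between 0.055 and 0.065 m and angle between the x axis of purple_knob and the x axis of mill, either way round below 0.35 rad and angle between purple_knob's own z axis and vertical below 0.12 rad and linear speed of purple_knob below 0.02 m/s and distance of each of orange_knob, grey_knob from where it was at the start of the episode below 0.03 m); the robot touches nothing.
It fails at once if the orange or the grey knob is moved by more than 30 mm (distance of any of orange_knob, grey_knob from where it was at the start of the episode above 0.03 m).
It also fails if it takes over 45 s, if anything falls off the work surface, if the arm or the gripper's body presses on something with over 40 N, if the wrist force passes 120 N, or if a joint passes its speed limit or range.

### The arm

A 7-joint arm with a two-finger parallel gripper is mounted at the origin on the work surface. World frame = base frame: x ahead of the robot, y to its left, z up, the work surface at z = 0. Lengths are in m, angles in rad, forces in N, time in s.
With the tool pointing down it reaches from about 0.425 to 1.025 m from the base axis. Payload 9.4 kg.
Tool frame: the origin (TCP) lies between the finger pads; the fingertips stand 22 mm ahead of it and the grasp point (between the pads) lies 3 mm ahead of it; z points along the fingers, y is the line along which they close (so a half turn about z gives the same grasp; the last joint's range is limited). The gripper opens to 93 mm and grips with 3 to 60 N. Pads are 15 mm wide; open, the fingers measure 128 mm over their backs; the gripper's body (75 mm by 188 mm) begins 65 mm behind the grasp point.
Start: joints at [1.248, 0.599, -0.003, 1.599, 0.002, 0.943, -0.08], TCP at [0.176, -0.703, 0.241] pointing down, gripper open.
Joint ranges: [-2.57, 2.57], [-0.35, 1.97], [-1.29, 1.29], [0.11, 2.56], [-1.05, 4.19], [0.11, 1.86], [-2.63, 2.63]. Speed limits (rad/s): [2.22, 2.22, 3.01, 3.01, 3.14, 3.14, 3.14].

### API

Orientations are given as [roll, pitch, yaw] about the fixed x, y, z axes, in that order (R = Rz(yaw) Ry(pitch) Rx(roll)).
In Python, from workcell import r, eyes, finish_job gives the robot as it stands.
- The arm moves only by the tool move_arm, never from a script. Its argument "commands" is a list of rows, each an object of numbers: "x", "y", "z": the shift along the tool's x, y, z in m; "yaw": the turn about the tool's z in degrees; "jaw": the closure, from 0 (fully open) to 1 (shut). In form: [{"x": .., "y": .., "z": .., "yaw": .., "jaw": ..}, ...]. A call has 1 to 8 rows; each row shifts and turns the commanded pose from where the row before left it, along the tool's axes as they then stand; what a row does not reach is not made up. A row lasts 1/8 s, in which the tool goes at most 62.5 mm and 10.7 degrees, less where a joint would pass 70% of its speed; a pose out of reach is approached as far as the arm can. A call is refused whole if a number of a shift passes 0.0625 or a number of a turn 10.7, either way. A call with a gripper value outside its range is refused whole. The fingers move at their own pace and stop on an object; the grip force is fixed at half the most. Time passes only in rows, so rows that do not move let the fingers close. It gives the time, the measured TCP pose, the force, the opening and the grip force at its end, in the units of the state.
- r.state(): the state, without advancing time (a new reading comes with each control period).
- eyes.grab_frame(name): name is "side" or "top" or "wrist"; returns a dict with "pixels" (384x512x3 uint8, blue, green, red), "K" (3x3 intrinsics, pixels), "camera_from_world" (4x4, takes a point from world to camera coordinates); the wrist camera has in their place "mount" (4x4, takes a point from camera to tool coordinates, whose origin is the TCP and whose axes are the flange's). Camera axes: x right, y down, z forward; pixel columns grow to the right and rows downward; lengths in m; the calibration is good to about 2 mm. The wrist camera is an equidistant fisheye: a pixel r from the principal point sees the ray r / f radians off the axis. A picture is of the moment at which its call begins: read the wrist's pose just before it. There is no depth.
- finish_job(): hands the job in; it is judged then, once.
The state is a dict: "time_s": time; "joints": joint angles; "dq": joint speeds; "joint_efforts": joint torques, N m; "eef_pos": TCP position; "ee_rot": TCP orientation; "contact_force": force on the tool from outside, world axes, zero at the start; "torque": the same for the moment, N m; "gripper_width": opening from 0.0 (shut) to 1.0 (fully open); "gripper_force": force on a finger pad.
Only numpy, scipy, OpenCV 4.12 (cv2) and the standard library are available. Lean on these libraries where they do the work, as an engineer would, in place of code of your own. Each camera call takes 0.05 s, during which the arm holds its last target. There are 200 camera calls.

## Working session

There is one attempt and no reset: what is moved stays moved. The work goes in short steps, Python scripts to look and compute and a tool call to move; the robot and the scene stay as the last step left them, time stands still between calls to the robot, and variables do not carry over. Pictures are saved under pics/ and viewed, at most 10 in all, crops included, and the job is handed in when it is done.

Besides the shell and the picture viewer there is one more tool, called by a JSON object that holds its "fn" and its "kwargs". move_arm: Moves the arm, as the interface text tells. Its arguments: {"type":"object","properties":{"commands":{"type":"array","items":{"type":"object","properties":{"x":{"type":"number"},"y":{"type":"number"},"z":{"type":"number"},"yaw":{"type":"number"},"jaw":{"type":"number"}}}}},"required":["commands"]}

```bash
mkdir -p pics
python3 - <<'E'
from workcell import r, eyes
import cv2, numpy as np
s=r.state(); print(s)
ims=[]
for n in ("side","top"):
    f=eyes.grab_frame(n); ims.append(f["pixels"]); np.savez(f"pics/{n}.npz",**f); print(n,f["K"].tolist(),np.round(f["camera_from_world"],4).tolist())
f=eyes.grab_frame("wrist"); cv2.imwrite("pics/w0.png",f["pixels"]); print(f["K"].tolist(),f["mount"].tolist())
cv2.imwrite("pics/a0.png",np.vstack(ims)[:, :][:768] if 0 else cv2.resize(np.hstack(ims),(800,300)))
cv2.imwrite("pics/top0.png",ims[1]); cv2.imwrite("pics/side0.png",ims[0])
E
```

```text
{'time_s': 0.0, 'joints': array([ 1.24831077,  0.60008896, -0.00255674,  1.60011583,  0.00180237,
        0.94291961, -0.07983294]), 'dq': array([-7.91005531e-04,  1.55452434e-03, -8.83898960e-04,  2.65462521e-03,
       -8.06428086e-04,  2.17821321e-05, -4.12684613e-04]), 'joint_efforts': array([-6.34811840e-04, -7.65073514e+01,  1.49687603e+00, -2.52355385e+01,
       -5.24622935e-02,  1.67242298e-02,  1.80907282e-04]), 'eef_pos': array([ 0.17628811, -0.7027722 ,  0.2397909 ]), 'ee_rot': array([-3.14006910e+00,  1.35091479e-04,  2.45823746e-01]), 'contact_force': array([-0.37382099, -0.22068158, -0.74664567]), 'torque': array([ 0.01002658,  0.01650631, -0.0211913 ]), 'gripper_force': 0.0, 'gripper_width': 1.0018870817429104}
side [[478.07534672835726, 0.0, 245.7189011586927], [0.0, 478.07534672835726, 187.15176808847107], [0.0, 0.0, 1.0]] [[-0.707, -0.7071, -0.0145, 0.3888], [-0.5355, 0.5486, -0.6421, 0.3799], [0.462, -0.4462, -0.7665, 0.7358], [0.0, 0.0, 0.0, 1.0]]
top [[492.1590486290485, 0.0, 255.78426581392347], [0.0, 492.1590486290485, 183.7857982056352], [0.0, 0.0, 1.0]] [[0.0268, -0.9993, 0.0258, -0.0786], [-0.9956, -0.029, -0.0895, 0.6085], [0.0902, -0.0232, -0.9957, 0.9476], [0.0, 0.0, 0.0, 1.0]]
[[297.3186396354542, 0.0, 253.3188441243419], [0.0, 297.3186396354542, 188.11610429055438], [0.0, 0.0, 1.0]] [[0.0007025032908192637, -0.9555629984469084, -0.29478613008124666, 0.08271037594057291], [0.9999995654302876, 0.0004906160231366161, 0.0007927390183305029, -5.288300873029783e-05], [-0.0006128852745252834, -0.2947865588778924, 0.9555629278475428, -0.14368156630918882], [0.0, 0.0, 0.0, 1.0]]
```

View pics/top0.png

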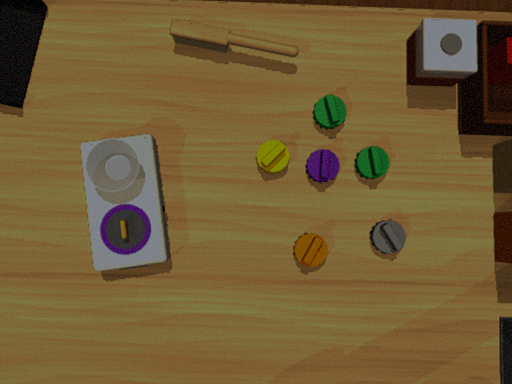

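View pics/side0.png

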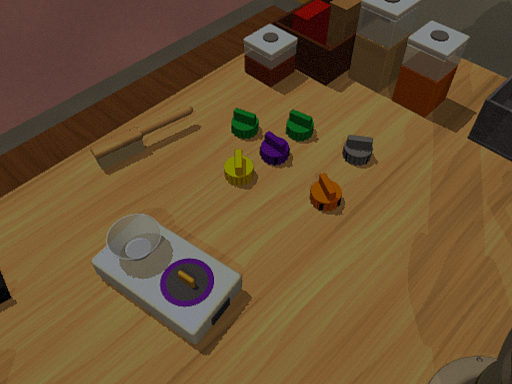

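The top view shows the purple knob at about (323,165), between a green knob at (372,162) and a yellow one at (273,156). The mill ring is at (126,230) with the tang at (124,230). The side view agrees: knob (275,149), ring (187,282).

```bash
cat > h.py <<'E'
import numpy as np, cv2
def ray(f,uv):
    T=f["camera_from_world"];R=T[:3,:3];d=R.T@np.linalg.inv(f["K"])@np.array([uv[0],uv[1],1.]);return -R.T@T[:3,3],d
def onz(f,uv,z):
    o,d=ray(f,uv);return o+d*(z-o[2])/d[2]
def purple(im,s=100,v=40):
    return cv2.inRange(cv2.cvtColor(im,cv2.COLOR_BGR2HSV),(125,s,v),(155,255,255))
E
python3 - <<'E'
from h import *
out=[]
for n in("top","side"):
    f=dict(np.load(f"pics/{n}.npz"));im=f["pixels"];m=purple(im)
    cs=[c for c in cv2.findContours(m,cv2.RETR_EXTERNAL,cv2.CHAIN_APPROX_NONE)[0] if cv2.contourArea(c)>100]
    for c in cs:
        (u,v),(a,b),t=e=cv2.fitEllipse(c);print(n,e,cv2.boundingRect(c))
        for z in (.03,.06):print('   z',z,onz(f,(u,v),z).round(4))
        x,y,w,h=cv2.boundingRect(c);cr=im[y-12:y+h+12,x-12:x+w+12];out.append(cv2.resize(cr,(380,290),interpolation=cv2.INTER_CUBIC) if 0 else cv2.copyMakeBorder(cv2.resize(cr,None,fx=4,fy=4,interpolation=cv2.INTER_CUBIC)[:295,:395],0,300-min(295,4*cr.shape[0]),0,400-min(395,4*cr.shape[1]),cv2.BORDER_CONSTANT))
    # tang: yellow inside ring
    hsv=cv2.cvtColor(im,cv2.COLOR_BGR2HSV)
    c=max(cs,key=cv2.contourArea);mm=np.zeros_like(m);cv2.drawContours(mm,[cv2.convexHull(c)],-1,255,-1)
    t=cv2.inRange(hsv,(8,120,90),(35,255,255))&mm
    tc=max(cv2.findContours(t,cv2.RETR_EXTERNAL,cv2.CHAIN_APPROX_NONE)[0],key=cv2.contourArea)
    rc=cv2.minAreaRect(tc);print('tang',rc,onz(f,rc[0],.08).round(4))
    P=np.array([onz(f,p[0],.082)[:2] for p in tc]);w=cv2.minAreaRect(P.astype(np.float32)*1000);print(w)
print(len(out));cv2.imwrite("pics/crops.png",np.vstack([np.hstack(out[:2]),np.hstack(out[2:4])]))
E
```

```text
top ((125.18978118896484, 228.965087890625), (48.82701110839844, 49.98725128173828), 47.41842269897461) (100, 204, 51, 51)
   z 0.03 [0.5145 0.1907 0.03  ]
   z 0.06 [0.5147 0.1836 0.06  ]
top ((322.5326843261719, 165.2137451171875), (31.66786766052246, 31.773767471313477), 137.92076110839844) (307, 149, 32, 33)
   z 0.03 [ 0.6514 -0.1935  0.03  ]
   z 0.06 [ 0.6474 -0.1888  0.06  ]
tang ((122.65853881835938, 228.92681884765625), (18.11077308654785, 4.638124942779541), 83.6598129272461) [0.5149 0.1835 0.08  ]
((514.9295043945312, 183.07382202148438), (33.3709831237793, 8.476438522338867), 9.243040084838867)
side ((186.71237182617188, 282.0155944824219), (46.08473587036133, 53.6988525390625), 72.08234405517578) (160, 258, 54, 49)
   z 0.03 [0.5274 0.1752 0.03  ]
   z 0.06 [0.5125 0.1836 0.06  ]
side ((273.8048400878906, 148.01034545898438), (26.50454330444336, 30.206762313842773), 144.0079803466797) (260, 131, 29, 34)
   z 0.03 [ 0.6473 -0.1891  0.03  ]
   z 0.06 [ 0.6278 -0.1668  0.06  ]
tang ((185.41763305664062, 276.12939453125), (18.023677825927734, 4.985272407531738), 32.47119140625) [0.5129 0.1833 0.08  ]
((512.0650024414062, 184.14117431640625), (33.9547119140625, 9.023667335510254), 9.293143272399902)
4
```

View pics/crops.png

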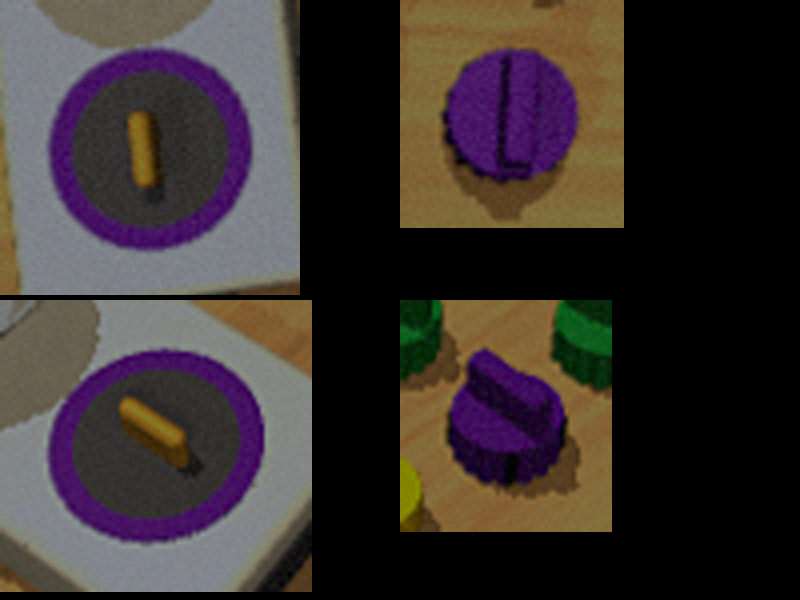

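{"fn": "move_arm", "kwargs": {"commands": [{"yaw": 8,"jaw": 0.45},{"yaw": 8,"jaw": 0.45},{"x": 0.038,"y": -0.044,"jaw": 0.45},{"x": 0.038,"y": -0.044,"jaw": 0.45},{"x": 0.038,"y": -0.044,"jaw": 0.45},{"x": 0.038,"y": -0.044,"jaw": 0.45},{"x": 0.038,"y": -0.044,"jaw": 0.45},{"x": 0.038,"y": -0.044,"jaw": 0.45}]}}

```text
invalid input at $.commands[0]: expected keys x, y, z, yaw, jaw
```

{"fn": "move_arm", "kwargs": {"commands": [{"x": 0,"y": 0,"z": 0,"yaw": 8,"jaw": 0.45},{"x": 0,"y": 0,"z": 0,"yaw": 8,"jaw": 0.45},{"x": 0.038,"y": -0.044,"z": 0,"yaw": 0,"jaw": 0.45},{"x": 0.038,"y": -0.044,"z": 0,"yaw": 0,"jaw": 0.45},{"x": 0.038,"y": -0.044,"z": 0,"yaw": 0,"jaw": 0.45},{"x": 0.038,"y": -0.044,"z": 0,"yaw": 0,"jaw": 0.45},{"x": 0.038,"y": -0.044,"z": 0,"yaw": 0,"jaw": 0.45},{"x": 0.038,"y": -0.044,"z": 0,"yaw": 0,"jaw": 0.45}]}}

```text
time_s: 1.15
eef_pos: [0.4142, -0.4454, 0.2406]
ee_rot: [-3.142, 0.0, -0.033]
contact_force: [-0.3, -0.7, 0.5]
gripper_width: 0.551
gripper_force: 0.0
```

{"fn": "move_arm", "kwargs": {"commands": [{"x": 0.038,"y": -0.0435,"z": 0,"yaw": 0,"jaw": 0.45},{"x": 0.038,"y": -0.0435,"z": 0,"yaw": 0,"jaw": 0.45},{"x": 0.038,"y": -0.0435,"z": 0,"yaw": 0,"jaw": 0.45},{"x": 0.038,"y": -0.0435,"z": 0,"yaw": 0,"jaw": 0.45},{"x": 0.038,"y": -0.0435,"z": 0,"yaw": 0,"jaw": 0.45},{"x": 0.038,"y": -0.0435,"z": 0.03,"yaw": 0,"jaw": 0.45},{"x": 0,"y": 0,"z": 0.04,"yaw": 0,"jaw": 0.45},{"x": 0,"y": 0,"z": 0,"yaw": 0,"jaw": 0.45}]}}

```text
time_s: 2.15
eef_pos: [0.6464, -0.1944, 0.1688]
ee_rot: [-3.141, 0.006, -0.032]
contact_force: [0.3, -0.4, 0.3]
gripper_width: 0.549
gripper_force: 0.0
```

```bash
cat >> h.py <<'E'
from scipy.spatial.transform import Rotation as Ro
def wonz(f,s,uv,z):
    K=f["K"];p=np.array([(uv[0]-K[0,2])/K[0,0],(uv[1]-K[1,2])/K[1,1]]);t=np.linalg.norm(p)
    d=np.r_[np.sin(t)*p/t,np.cos(t)];M=f["mount"];R=Ro.from_euler('xyz',s["ee_rot"]).as_matrix()
    o=s["eef_pos"]+R@M[:3,3];d=R@M[:3,:3]@d
    return o+d*(z-o[2])/d[2]
E
python3 - <<'E'
from h import *
from workcell import r,eyes
s=r.state();f=eyes.grab_frame("wrist");print(s["eef_pos"],s["ee_rot"],s["joints"])
im=f["pixels"];np.savez("pics/w1.npz",**f,pos=s["eef_pos"],rot=s["ee_rot"])
cv2.imwrite("pics/w1.png",cv2.resize(im,(768,576)))
E
```

```text
[ 0.64639837 -0.19435023  0.16875297] [-3.14056819  0.00622995 -0.03223421] [ 0.17786179  0.61809787  0.04702867  1.78068902 -0.0397799   0.75003738
 -1.35755068]
```

View pics/w1.png

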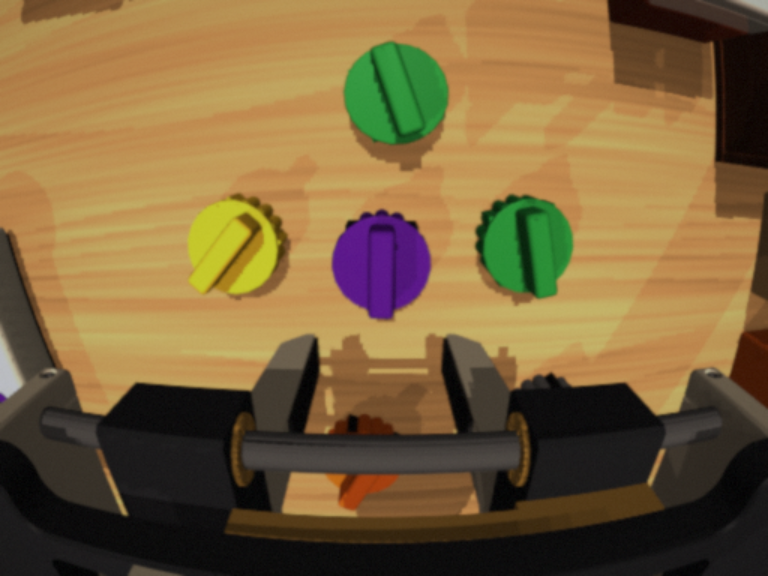

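The wrist view shows the purple knob's bar top spanning (381,226) to (381,318) in the enlarged picture, in line with tool x. The skirt is centred near (382,262), and the yellow and green neighbours are at (235,246) and (525,245).

Run:
```python
from h import *
f=dict(np.load("pics/w1.npz"));s=dict(eef_pos=f["pos"],ee_rot=f["rot"])
c=max(cv2.findContours(purple(f["pixels"],80,60),cv2.RETR_EXTERNAL,cv2.CHAIN_APPROX_NONE)[0],key=cv2.contourArea)
print(cv2.boundingRect(c),cv2.fitEllipse(c))
for uv,z in(((381.5,226),.057),((381.2,318),.057),((381.5,272),.057),((333,262),.03),((430.5,262),.03),((381.7,262),.03)):
    print(uv,wonz(f,s,(uv[0]/1.5,uv[1]/1.5),z).round(4))
```

```text
(222, 142, 65, 70) ((253.8240966796875, 175.62367248535156), (63.43158721923828, 66.64707946777344), 178.65859985351562)
(381.5, 226) [ 0.6837 -0.1964  0.057 ]
(381.2, 318) [ 0.6265 -0.1944  0.057 ]
(381.5, 272) [ 0.656  -0.1955  0.057 ]
(333, 262) [ 0.656  -0.1638  0.03  ]
(430.5, 262) [ 0.654  -0.2277  0.03  ]
(381.7, 262) [ 0.6549 -0.1957  0.03  ]
```

{"fn": "move_arm", "kwargs": {"commands": [{"x": 0.007,"y": 0.001,"z": 0.03,"yaw": 0,"jaw": 0.45},{"x": 0,"y": 0,"z": 0.03,"yaw": 0,"jaw": 0.45},{"x": 0,"y": 0,"z": 0.03,"yaw": 0,"jaw": 0.45},{"x": 0,"y": 0,"z": 0.012,"yaw": 0,"jaw": 0.45},{"x": 0,"y": 0,"z": 0,"yaw": 0,"jaw": 0.45},{"x": 0,"y": 0,"z": 0,"yaw": 0,"jaw": 0.45}]}}

```text
time_s: 2.95
eef_pos: [0.6559, -0.1973, 0.0715]
ee_rot: [3.141, -0.002, -0.034]
contact_force: [1.2, -0.1, 0.2]
gripper_width: 0.552
gripper_force: 0.0
```

{"fn": "move_arm", "kwargs": {"commands": [{"x": 0,"y": -0.0015,"z": 0.01,"yaw": 0,"jaw": 0.45},{"x": 0,"y": 0,"z": 0.006,"yaw": 0,"jaw": 0.45},{"x": 0,"y": 0,"z": 0,"yaw": 0,"jaw": 0.45}]}}

```text
time_s: 3.32
eef_pos: [0.6547, -0.1949, 0.0531]
ee_rot: [-3.141, 0.001, -0.033]
contact_force: [-0.5, 0.3, 0.1]
gripper_width: 0.551
gripper_force: 0.0
```

{"fn": "move_arm", "kwargs": {"commands": [{"x": 0,"y": 0,"z": -0.002,"yaw": 0,"jaw": 0.45},{"x": 0,"y": 0,"z": 0,"yaw": 0,"jaw": 1},{"x": 0,"y": 0,"z": 0,"yaw": 0,"jaw": 1},{"x": 0,"y": 0,"z": 0,"yaw": 0,"jaw": 1},{"x": 0,"y": 0,"z": 0,"yaw": 0,"jaw": 1},{"x": 0,"y": 0,"z": 0,"yaw": 0,"jaw": 1}]}}

```text
time_s: 4.08
eef_pos: [0.6551, -0.1951, 0.0558]
ee_rot: [-3.142, 0.0, -0.033]
contact_force: [-0.6, -0.2, -0.0]
gripper_width: 0.172
gripper_force: 30.0
```

{"fn": "move_arm", "kwargs": {"commands": [{"x": 0,"y": 0,"z": -0.03,"yaw": 0,"jaw": 1},{"x": 0,"y": 0,"z": -0.05,"yaw": 0,"jaw": 1},{"x": 0,"y": 0,"z": -0.05,"yaw": -5.5,"jaw": 1},{"x": 0,"y": 0,"z": -0.02,"yaw": -5.6,"jaw": 1},{"x": -0.01,"y": -0.045,"z": 0,"yaw": 0,"jaw": 1},{"x": -0.01,"y": -0.045,"z": 0,"yaw": 0,"jaw": 1},{"x": -0.01,"y": -0.045,"z": 0,"yaw": 0,"jaw": 1},{"x": -0.01,"y": -0.045,"z": 0,"yaw": 0,"jaw": 1}]}}

```text
time_s: 5.08
eef_pos: [0.5862, -0.0226, 0.2058]
ee_rot: [-3.141, -0.0, 0.16]
contact_force: [1.0, 0.1, -0.6]
gripper_width: 0.172
gripper_force: 30.0
```

{"fn": "move_arm", "kwargs": {"commands": [{"x": -0.0076,"y": -0.043,"z": 0,"yaw": 0,"jaw": 1},{"x": -0.0076,"y": -0.043,"z": 0,"yaw": 0,"jaw": 1},{"x": -0.0076,"y": -0.043,"z": 0,"yaw": 0,"jaw": 1},{"x": -0.0076,"y": -0.043,"z": 0,"yaw": 0,"jaw": 1},{"x": -0.0076,"y": -0.043,"z": 0,"yaw": 0,"jaw": 1},{"x": 0,"y": 0,"z": 0.02,"yaw": 0,"jaw": 1},{"x": 0,"y": 0,"z": 0.015,"yaw": 0,"jaw": 1},{"x": 0,"y": 0,"z": 0,"yaw": 0,"jaw": 1}]}}

```text
time_s: 6.08
eef_pos: [0.5147, 0.1814, 0.1697]
ee_rot: [3.141, 0.002, 0.159]
contact_force: [0.6, 0.3, -0.9]
gripper_width: 0.17
gripper_force: 30.0
```

Run:
```python
from h import *
from workcell import r,eyes
s=r.state();f=eyes.grab_frame("wrist");g=eyes.grab_frame("side");print(s["eef_pos"],s["ee_rot"],s["joints"])
np.savez("pics/w2.npz",**f,pos=s["eef_pos"],rot=s["ee_rot"]);np.savez("pics/s2.npz",**g)
a=cv2.resize(f["pixels"][60:310,131:381],(400,400));b=cv2.resize(g["pixels"][190:340,110:260],(400,400))
cv2.imwrite("pics/c2.png",np.hstack([a,b]))
```

```text
[0.51465819 0.181415   0.1697069 ] [3.14064418e+00 2.31726894e-03 1.59349407e-01] [-0.43520348  0.48302154 -0.01102146  2.0762117   0.00973736  0.58489687
 -1.8645418 ]
```

View pics/c2.png

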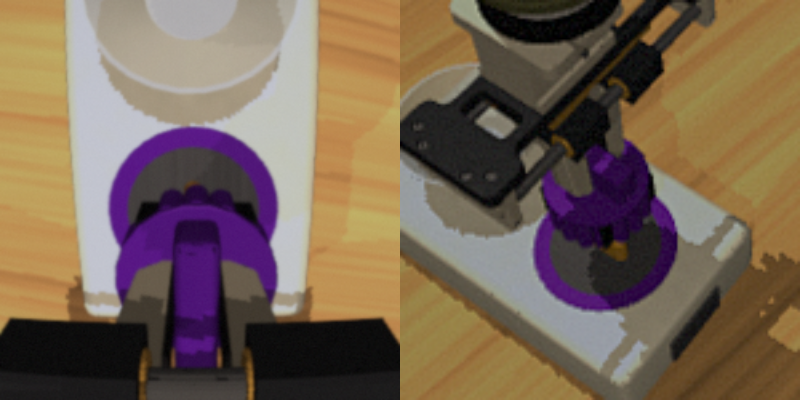

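The wrist crop (left) shows the held knob upright with its bar in line. The ring's edges are at columns 110 and 277, the skirt's at 116 and 277. The side crop (right) shows the tang tip below the knob at (620,247).

Run:
```python
from h import *
f=dict(np.load("pics/w2.npz"));s=dict(eef_pos=f["pos"],ee_rot=f["rot"])
q=lambda a,b,z:print((a,b),wonz(f,s,(131+a/1.6,60+b/1.6),z).round(4))
for a,b in((110,206),(277,206),(193.5,206),(193,127)):q(a,b,.06)
for a,b in((116,270),(277,270),(196,206)):q(a,b,.144)
q(196,222,.171)
```

```text
(110, 206) [0.5107 0.2295 0.06  ]
(277, 206) [0.5256 0.1365 0.06  ]
(193.5, 206) [0.5182 0.183  0.06  ]
(193, 127) [0.5618 0.1903 0.06  ]
(116, 270) [0.5131 0.213  0.144 ]
(277, 270) [0.5232 0.1501 0.144 ]
(196, 206) [0.5443 0.186  0.144 ]
(196, 222) [0.5474 0.1865 0.171 ]
```

{"fn": "move_arm", "kwargs": {"commands": [{"x": 0,"y": -0.002,"z": 0.012,"yaw": 0,"jaw": 1},{"x": 0,"y": 0,"z": 0.012,"yaw": 0,"jaw": 1},{"x": 0,"y": 0,"z": 0.003,"yaw": 0,"jaw": 1},{"x": 0,"y": 0,"z": 0,"yaw": 0,"jaw": 1},{"x": 0,"y": 0,"z": 0.004,"yaw": 0,"jaw": 1},{"x": 0,"y": 0,"z": 0.004,"yaw": 0,"jaw": 1},{"x": 0,"y": 0,"z": 0,"yaw": 0,"jaw": 1}]}}

```text
time_s: 7.05
eef_pos: [0.5147, 0.1843, 0.1355]
ee_rot: [3.141, 0.0, 0.16]
contact_force: [0.9, -0.3, -1.4]
gripper_width: 0.168
gripper_force: 30.0
```

{"fn": "move_arm", "kwargs": {"commands": [{"x": 0,"y": 0,"z": 0.005,"yaw": 0,"jaw": 1},{"x": 0,"y": 0,"z": 0.005,"yaw": 0,"jaw": 1},{"x": 0,"y": 0,"z": 0,"yaw": 0,"jaw": 1}]}}

```text
time_s: 7.42
eef_pos: [0.5145, 0.1842, 0.1253]
ee_rot: [3.141, 0.001, 0.16]
contact_force: [1.0, -0.3, -0.4]
gripper_width: 0.169
gripper_force: 30.0
```

It has gone below the tang's top with no force, so the slot is over the tang. I'll lower it the rest of the way.

{"fn": "move_arm", "kwargs": {"commands": [{"x": 0,"y": 0,"z": 0.004,"yaw": 0,"jaw": 1},{"x": 0,"y": 0,"z": 0.004,"yaw": 0,"jaw": 1},{"x": 0,"y": 0,"z": 0.001,"yaw": 0,"jaw": 1},{"x": 0,"y": 0,"z": 0,"yaw": 0,"jaw": 1}]}}

```text
time_s: 7.92
eef_pos: [0.5147, 0.1843, 0.1167]
ee_rot: [3.142, 0.0, 0.16]
contact_force: [-0.5, 0.3, -0.8]
gripper_width: 0.17
gripper_force: 30.0
```

{"fn": "move_arm", "kwargs": {"commands": [{"x": 0,"y": 0,"z": 0.001,"yaw": 0,"jaw": 1},{"x": 0,"y": 0,"z": 0,"yaw": 0,"jaw": 1}]}}

```text
time_s: 8.18
eef_pos: [0.5148, 0.1843, 0.1158]
ee_rot: [-3.142, -0.0, 0.16]
contact_force: [-0.6, -0.3, -0.9]
gripper_width: 0.17
gripper_force: 30.0
```

{"fn": "move_arm", "kwargs": {"commands": [{"x": 0,"y": 0,"z": 0,"yaw": 0,"jaw": 0.5},{"x": 0,"y": 0,"z": 0,"yaw": 0,"jaw": 0.5},{"x": 0,"y": 0,"z": 0,"yaw": 0,"jaw": 0.5},{"x": 0,"y": 0,"z": -0.02,"yaw": 0,"jaw": 0.5},{"x": 0,"y": 0,"z": -0.04,"yaw": 0,"jaw": 0.5},{"x": 0,"y": 0,"z": -0.05,"yaw": 0,"jaw": 0.5},{"x": 0,"y": 0.05,"z": -0.02,"yaw": 0,"jaw": 0.5},{"x": 0,"y": 0.06,"z": 0,"yaw": 0,"jaw": 0.5}]}}

```text
time_s: 9.18
eef_pos: [0.5334, 0.0758, 0.2479]
ee_rot: [-3.141, -0.004, 0.163]
contact_force: [0.5, -0.4, -0.6]
gripper_width: 0.499
gripper_force: 0.0
```

{"fn": "move_arm", "kwargs": {"commands": [{"x": 0,"y": 0.06,"z": 0,"yaw": 0,"jaw": 0.5},{"x": 0,"y": 0.06,"z": 0,"yaw": 0,"jaw": 0.5},{"x": 0,"y": 0,"z": 0,"yaw": 0,"jaw": 0.5},{"x": 0,"y": 0,"z": 0,"yaw": 0,"jaw": 0.5}]}}

```text
time_s: 9.68
eef_pos: [0.5513, -0.0424, 0.2457]
ee_rot: [-3.141, 0.0, 0.16]
contact_force: [-0.6, 0.1, 0.0]
gripper_width: 0.502
gripper_force: 0.0
```

Run:
```python
from h import *
from workcell import r,eyes
t=eyes.grab_frame("top");g=eyes.grab_frame("side")
for n,f in(("top",t),("side",g)):
    for c in cv2.findContours(purple(f["pixels"]),cv2.RETR_EXTERNAL,cv2.CHAIN_APPROX_NONE)[0]:
        if cv2.contourArea(c)>50: print(n,cv2.boundingRect(c))
a=cv2.resize(t["pixels"][180:280,75:175],(400,400),interpolation=2);b=cv2.resize(g["pixels"][220:340,130:250],(400,400),interpolation=2)
cv2.imwrite("pics/c3.png",np.hstack([a,b]))
```

```text
top (100, 204, 51, 50)
side (160, 256, 54, 51)
```

View pics/c3.png

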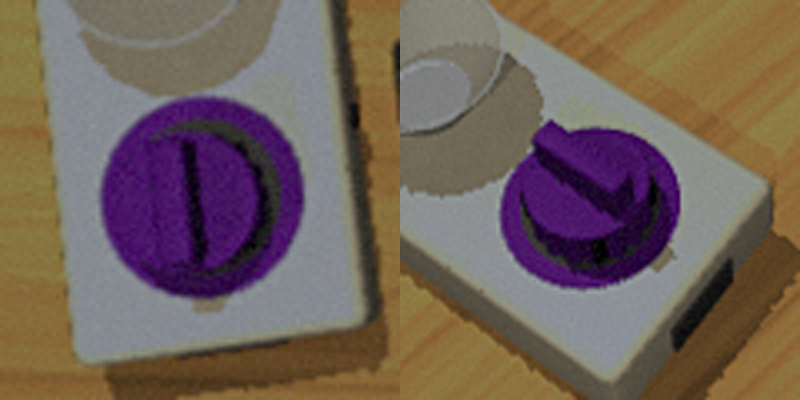

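The top crop (left) and side crop (right) both show the knob sitting flat inside the ring. Its bar is parallel to the mill, and there is an even gap to the ring in front of the skirt, near (595,268). The gripper is clear.

```bash
python3 -c "
from workcell import finish_job
print(finish_job())"
```

```text
the job is handed in; nothing more can be done
None
```

The purple knob is on the mill's shaft, fully home by the height reading and the final pictures, and released; the orange and grey knobs were not touched, and the job was handed in at about 10 s with no verdict returned.

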